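Show the trainee the kit for the next print

TASK

Show the trainee what the next print needs by pointing from above at three things in the order they are used: the tin of blue ink, then the clean white cup, then the red printing pad. Over the middle of each, bring the fingertips to within about 3 cm of its top without touching it, and hold still there for two seconds so that the trainee can follow. Touch and move nothing, do not point at the tin of black ink, the ink-smeared cup or the grey pad, and finish with the hand raised well above the tops of the cups.

Things in the scene. Friction and masses are not known exactly. Their poses are not given: they have to be found in the camera images.
- blue_tin_top (a point): Top of the blue-banded ink tin: round, white wall with a broad blue band, smeared metal lid with a round blue colour sticker, 36 mm across; 60 mm across, 59 mm high. The point is the middle of its lid, 59 mm above the table. Stands loose and upright on the table; z axis up, any yaw. The six things stand in two rows, in any order, centres at least 10 cm apart
- black_tin_top (a point): Top of the dark-banded ink tin, twin of the wanted tin but with a blackish band and a round black sticker on the lid; 64 mm across, 67 mm high. The point is the middle of its lid, 67 mm above the table. Stands loose and upright on the table; z axis up, any yaw. The six things stand in two rows, in any order, centres at least 10 cm apart
- clean_cup_top (a point): Top of the clean, all-white mixing cup, open at the top; 76 mm across the rim, 85 mm high, very light. The point is the centre of its mouth, level with the rim, 85 mm above the table. Stands loose and upright on the table; z axis up, any yaw. The six things stand in two rows, in any order, centres at least 10 cm apart
- inked_cup_top (a point): Top of the used mixing cup, white but badly smeared with black ink, open at the top; 78 mm across the rim, 92 mm high, very light. The point is the centre of its mouth, level with the rim, 92 mm above the table. Stands loose and upright on the table; z axis up, any yaw. The six things stand in two rows, in any order, centres at least 10 cm apart
- red_pad_top (a point): Top of the red printing pad: a red silicone dome on a 50 x 64 mm wooden base, 47 mm high. The point is the summit of the dome, 47 mm above the table. Stands loose and upright on the table; z axis up, any yaw. The six things stand in two rows, in any order, centres at least 10 cm apart
- grey_pad_top (a point): Top of the grey printing pad: a grey-brown silicone dome on a 40 x 50 mm wooden base, 47 mm high. The point is the summit of the dome, 47 mm above the table. Stands loose and upright on the table; z axis up, any yaw. The six things stand in two rows, in any order, centres at least 10 cm apart
Not all that is in view belongs to the job. What is shaped like the part that bears inked_cup_top but green is not meant.

How it is judged:
By the outcome, as a careful person would: the job done as asked, in the order asked, and still so for the second after the job is handed in, with the robot touching nothing.
It also fails if it takes over 53 s, if anything falls off the work surface, if the arm or the gripper's body presses on something with over 40 N, if the wrist force passes 120 N, or if a joint passes its speed limit or range.

ROBOT

A 6-joint arm with a two-finger parallel gripper is mounted at the origin on a cart in front of the work surface, level with it; the furniture and walls round the work are solid. World frame = base frame: x ahead of the robot, y to its left, z up, the work surface at z = 0. Lengths are in m, angles in rad, forces in N, time in s.
With the tool pointing down it reaches from about 0.35 to 0.725 m from the base axis. Payload 6 kg.
Tool frame: the origin (TCP) lies between the finger pads, 19 mm behind the fingertips; this is the grasp point; z points along the fingers, y is the line along which they close (so a half turn about z gives the same grasp; the last joint's range is limited). The gripper opens to 85 mm and grips with 20 to 120 N. Pads are 22 mm wide; open, the fingers measure 114 mm over their backs; the gripper's body (76 mm by 85 mm) begins 54 mm behind the grasp point. The pads swing forward as they close: fully open they stand 13 mm farther back than shut.
Start: joints at [-0.924, 0.04, 0.085, 0, -1.615, -0.334], TCP at [0.185, -0.571, 0.25] pointing down, gripper open.
Joint ranges: [-2.56, 2.56], [-1.29, 2.01], [-1.08, 1.49], [-3.29, 1.98], [-2.81, -0.18], [-2.99, 2.99]. Speed limits (rad/s): [2.57, 2.57, 3.01, 3.14, 3.14, 3.14].

INTERFACE

Orientations are given as a unit quaternion [x, y, z, w].
In Python, from cell import bot gives the robot as it stands. Calls block until the motion is done:
- bot.move_ptp(position, orientation): joint-space move of the TCP to a pose.
- bot.servo_line(position, speed=0.15, attitude=None, contact_N=None): straight line of the TCP; attitude=None keeps the orientation; speed is the mean speed in m/s. With contact_N (N) it stops when the force on the tool has changed by that much, and returns True; else False.
- bot.move_joints(angles): joint-space move.
- bot.grip(opening, force=None): opening from 0.0 (shut) to 1.0 (fully open); force is the grip in N (None keeps the last); returns when the fingers have stopped.
- bot.wait(seconds).
- bot.inverse_kinematics(position, orientation): joint angles nearest the present ones, or None.
- bot.capture(name): name is "scene" or "top"; returns a dict with "frame" (480x640x3 uint8, blue, green, red), "mtx" (3x3 intrinsics, pixels), "R" (3x3) and "t" (3): a world point X has camera coordinates R X + t. Camera axes: x right, y down, z forward; pixel columns grow to the right and rows downward; lengths in m; the calibration is good to about 2 mm. A picture is of the moment at which its call begins. There is no depth.
A pose or a line that the arm cannot do raises bot.MotionError and nothing moves.
- bot.finish_job(): hands the job in; it is judged then, once.
Trained networks look in the newest picture that a camera, given by its name, has taken for a name from the list of things; names that differ only in an ending like _2 or _b are one class to them, and where a whole thing is asked for, a point or a joint stands for the part that bears it (a point fixed in the world has none). Each returns a list of dicts, best first, with "confidence" (0 to 1); they miss things now and then, are a little off and sometimes report something else, mostly with a low value. They report only what shows in the picture. A call takes as long as a camera call. They do not tell look-alikes from the thing itself.
- bot.cut_out(camera, name): "pixels" (480x640 bool, what is visible of it) and "box" ([left, top, right, bottom] in pixels, round what is visible of it).
- bot.place_of(camera, name): "point" ([row, column] in pixels: a listed point, or the origin of a listed thing).
Readings, each from a call of its own:
- bot.current_t(): time.
- bot.current_joint_pos(): joint angles.
- bot.current_joint_velocities(): joint speeds.
- bot.current_joint_torque(): joint torques, N m.
- bot.current_tool_pos(): TCP position.
- bot.current_ee_rot(): TCP orientation.
- bot.current_contact_force(): force on the tool from outside, world axes, zero at the start.
- bot.current_ft_torque(): the same for the moment, N m.
- bot.current_gripper_width(): opening from 0.0 (shut) to 1.0 (fully open).
- bot.current_gripper_force(): force on a finger pad.
Only numpy, scipy, OpenCV 4.12 (cv2) and the standard library are available. Lean on these libraries where they do the work, as an engineer would, in place of code of your own. Each camera call takes 0.05 s, during which the arm holds its last target. There are 200 camera calls.

## Working session

There is one attempt and no reset: what is moved stays moved. The work goes in short steps, each a Python script; the robot and the scene stay as the last script left them, time stands still between calls to the robot, and variables do not carry over. Pictures are saved under pics/ and viewed, at most 10 in all, crops included, and the job is handed in when it is done.

```bash
mkdir -p pics; python3 - <<'E'
from cell import bot
import cv2,numpy as np
for c in("top","scene"):
    d=bot.capture(c); cv2.imwrite(f"pics/{c}1.png",d["frame"])
    print(c,d["mtx"].tolist(),"cam pos",(-d["R"].T@d["t"]).round(3), d["R"].round(2).tolist())
    H={"blue_tin_top":.059,"black_tin_top":.067,"clean_cup_top":.085,"inked_cup_top":.092,"red_pad_top":.047,"grey_pad_top":.047}
    for n,h in H.items():
        for r in bot.place_of(c,n)[:3]:
            v,u=r["point"]; C=-d["R"].T@d["t"]; w=d["R"].T@np.linalg.solve(d["mtx"],[u,v,1])
            print(n,round(r["confidence"],2),round(v),round(u),(C+w*(h-C[2])/w[2]).round(3))
print(bot.current_t(),bot.current_ee_rot())
E
```

```text
top [[459.0148670207082, 0.0, 320.90230108495484], [0.0, 459.0148670207082, 238.90226261776593], [0.0, 0.0, 1.0]] cam pos [0.441 0.033 0.968] [[0.03, -1.0, -0.01], [-0.99, -0.03, -0.15], [0.15, 0.01, -0.99]]
blue_tin_top 0.59 217 311 [0.623 0.066 0.059]
black_tin_top 0.8 302 405 [ 0.457 -0.122  0.067]
clean_cup_top 0.8 202 435 [ 0.653 -0.177  0.085]
inked_cup_top 0.88 159 274 [0.732 0.141 0.092]
inked_cup_top 0.64 306 317 [0.445 0.048 0.092]
inked_cup_top 0.62 236 379 [ 0.583 -0.068  0.092]
red_pad_top 0.84 223 244 [0.608 0.202 0.047]
grey_pad_top 0.97 305 245 [0.443 0.192 0.047]
scene [[495.3108137606843, 0.0, 312.31860880207967], [0.0, 495.3108137606843, 237.36596723946923], [0.0, 0.0, 1.0]] cam pos [0.11  0.349 0.706] [[-0.55, -0.83, -0.02], [-0.6, 0.42, -0.68], [0.57, -0.36, -0.73]]
blue_tin_top 0.74 242 296 [0.623 0.058 0.059]
clean_cup_top 0.96 165 388 [ 0.672 -0.188  0.085]
inked_cup_top 0.71 212 368 [ 0.585 -0.071  0.092]
inked_cup_top 0.7 296 362 [0.446 0.05  0.092]
inked_cup_top 0.64 209 225 [0.738 0.135 0.092]
red_pad_top 0.78 291 221 [0.612 0.213 0.047]
grey_pad_top 0.65 362 285 [0.44  0.193 0.047]
0.7 [-1.55741809e-01  9.87797797e-01  2.92470145e-05 -5.85167435e-06]
```

```bash
python3 -c "
import cv2,numpy as np
a=cv2.imread('pics/top1.png');cv2.imwrite('pics/top1c.png',cv2.resize(a[120:360,180:500],None,fx=2.5,fy=2.5,interpolation=2))
a=cv2.imread('pics/scene1.png');cv2.imwrite('pics/scene1c.png',cv2.resize(a[110:410,140:540],None,fx=2,fy=2,interpolation=2))"
```

```text
(no output)
```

View pics/top1c.png

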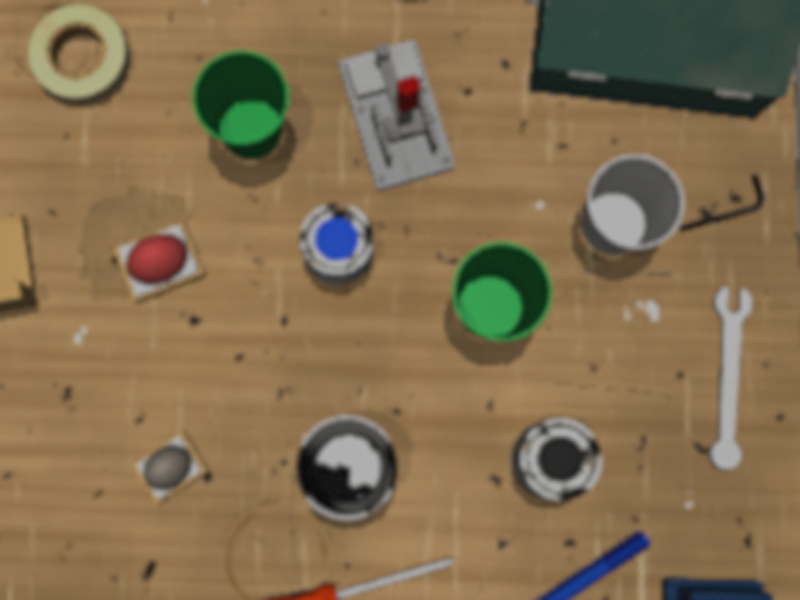

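View pics/scene1c.png

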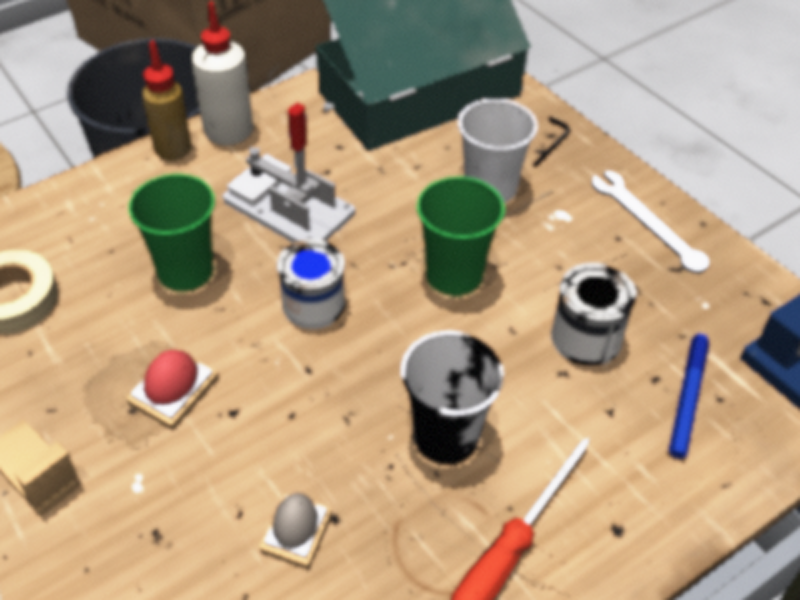

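Top view, full-frame (col,row): blue-sticker tin (314,216), black tin (404,304), all-white cup (434,201), ink-smeared cup (319,307), red dome (243,223) and grey dome (247,307). The green cups at (276,159) and (380,236) are decoys. There is also a clamp with a red handle at (343,157), near the blue tin. The wanted three are the blue sticker and band, the clean white cup and the larger red pad; both enlarged crops confirm this. Next I triangulate them and the clamp handle.

```bash
python3 - <<'E'
from cell import bot
import cv2,numpy as np
P=[];D=[]
for c in("top","scene"):
    d=bot.capture(c);D.append(d);P.append(d["mtx"]@np.c_[d["R"],d["t"]])
def at(d,p,h):
    C=-d["R"].T@d["t"]; w=d["R"].T@np.linalg.solve(d["mtx"],[*p,1]); return (C+w*(h-C[2])/w[2]).round(3)
# crop coords -> full
for n,a,b,h in [("blue",(336,239),(312,264),.059),("cup",(635,203),(497,124),.085),("red",(158,257),(172,352),.047),("handle",(408,85),(297,108),.1),("boxcorner",(540,85),(365,80),.1),("green",(502,290),(460,208),.092)]:
    a=np.array(a)/2.5+[180,120];b=np.array(b)/2+[140,110]
    X=cv2.triangulatePoints(P[0],P[1],a.astype(float),b.astype(float)).ravel();X=X[:3]/X[3]
    print(n,X.round(3),at(D[0],a,h),at(D[1],b,h))
for p in [(.622,.061,.1),(.656,-.177,.126),(.61,.206,.088)]:
    for z in (p[2],.25): print(bot.inverse_kinematics([*p[:2],z],bot.current_ee_rot()))
E
```

```text
blue [0.625 0.058 0.058] [0.625 0.059 0.059] [0.623 0.058 0.059]
cup [ 0.655 -0.176  0.086] [ 0.655 -0.176  0.085] [ 0.656 -0.176  0.085]
red [0.608 0.203 0.056] [0.609 0.204 0.047] [0.616 0.202 0.047]
handle [0.727 0.005 0.142] [0.742 0.005 0.1  ] [ 0.772 -0.021  0.1  ]
boxcorner [ 0.743 -0.09   0.12 ] [ 0.744 -0.099  0.1  ] [ 0.77 -0.1   0.1 ]
green [ 0.582 -0.072  0.089] [ 0.582 -0.071  0.092] [ 0.579 -0.07   0.092]
[ 4.17544418e-01  1.39297090e-01 -8.34505702e-02 -8.66373049e-05
 -1.34804688e+00 -1.67547921e+00]
[ 4.17544418e-01  1.06575339e-01  1.54808667e-01 -8.45951992e-05
 -1.61902787e+00 -1.67550243e+00]
[ 2.98104416e-02  2.67515845e-01  1.11900757e-01 -7.98636319e-05
 -1.41521154e+00 -1.28775200e+00]
[ 2.98104416e-02  2.53496455e-01  3.20822825e-01 -7.90782837e-05
 -1.63815299e+00 -1.28776969e+00]
[ 6.35782024e-01  1.94547854e-01 -4.37172444e-02 -8.44938044e-05
 -1.33251119e+00 -1.89371601e+00]
[ 6.35782024e-01  1.56939390e-01  2.09976213e-01 -8.22218890e-05
 -1.62381311e+00 -1.89374031e+00]
```

```bash
python3 - <<'E'
from cell import bot
import cv2,numpy as np
q=bot.current_ee_rot()
bot.grip(0.0)
p=[.624,.059,.059]
bot.move_ptp([*p[:2],.25],q)
bot.servo_line([*p[:2],p[2]+.019+.022],speed=.08)
print(bot.current_t(),bot.current_tool_pos(),bot.current_contact_force())
for c in("scene","top"):
    a=bot.capture(c)["frame"]
    cv2.imwrite(f"pics/b_{c}.png",cv2.resize(a[130:330,200:400],None,fx=2.5,fy=2.5,interpolation=2))
bot.wait(2.4)
print(bot.current_t(),bot.current_tool_pos())
E
python3 -c "
import cv2,numpy as np
cv2.imwrite('pics/b.png',cv2.resize(np.hstack([cv2.imread('pics/b_scene.png'),cv2.imread('pics/b_top.png')]),(800,400)))"
```

```text
6.3 [0.62423106 0.05906164 0.10050517] [-0.01003874 -0.41169143 -0.48077756]
8.8 [0.62400818 0.05901407 0.10002031]
```

View pics/b.png

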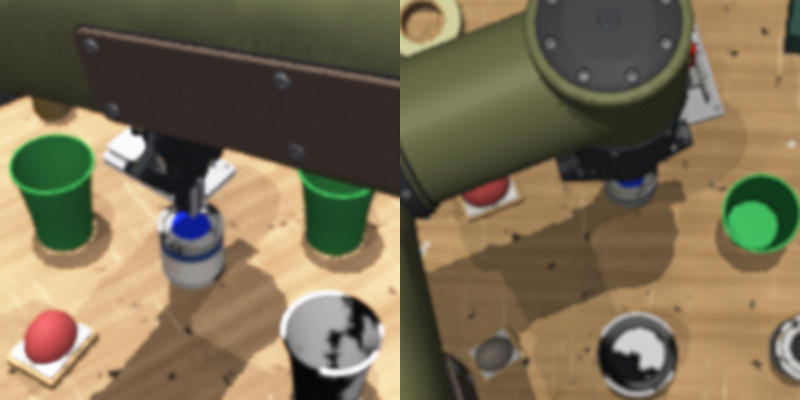

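The view shows the shut fingertips over the blue sticker, at about (297,236) in the scene picture, clear of the lid, and nothing else has been disturbed. On to the cup and the pad.

```bash
python3 - <<'E'
from cell import bot
import cv2
q=bot.current_ee_rot()
prev=[.624,.059]
for n,p in (("cup",[.655,-.176,.085]),("red",[.610,.203,.048])):
    bot.servo_line([*prev,.25],speed=.12)
    bot.move_ptp([*p[:2],.25],q)
    bot.servo_line([*p[:2],p[2]+.019+.022],speed=.08)
    cv2.imwrite(f"pics/{n}.png",bot.capture("scene")["frame"])
    bot.wait(2.6)
    print(n,bot.current_t(),bot.current_tool_pos(),bot.current_contact_force())
    prev=p[:2]
bot.servo_line([*prev,.28],speed=.12)
bot.wait(.5)
cv2.imwrite("pics/end.png",bot.capture("scene")["frame"])
print(bot.current_t(),bot.current_tool_pos())
E
python3 -c "
import cv2,numpy as np
f=lambda n:cv2.imread('pics/'+n+'.png')
cv2.imwrite('pics/f.png',np.hstack([cv2.resize(f('cup')[100:300,300:500],(400,400)),cv2.resize(f('red')[200:400,140:340],(400,400))]))"
```

```text
cup 15.4917 [ 0.65500809 -0.17598097  0.12598696] [0.83037469 1.0505852  0.03509688]
red 22.9083 [0.61000212 0.20300686 0.08898848] [ 0.13128379 -0.90162583  0.51134467]
25.2 [0.61000486 0.2029963  0.28003911]
```

View pics/f.png

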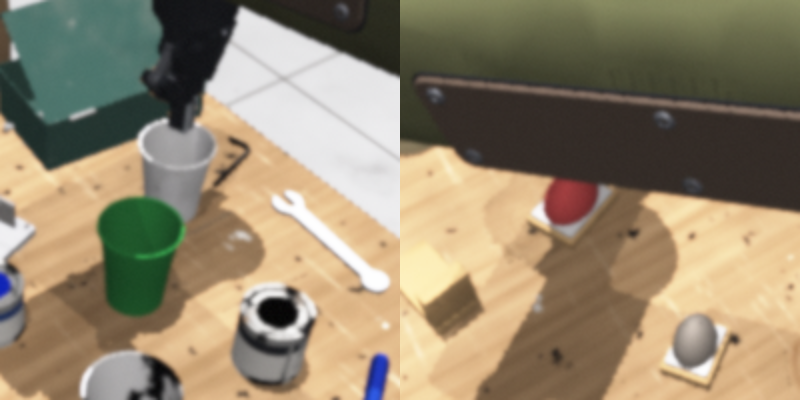

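View pics/end.png

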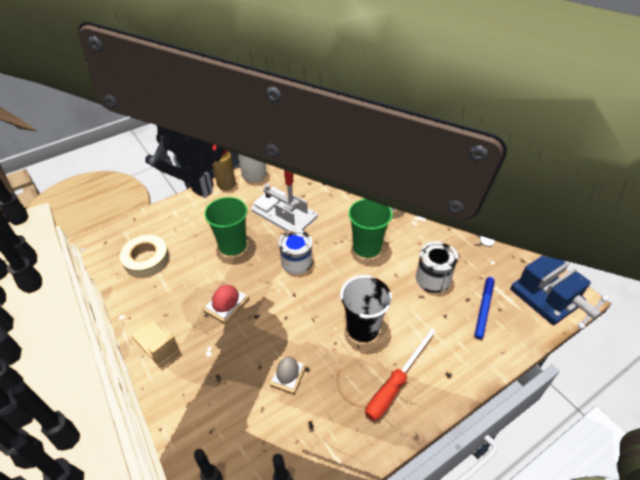

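The fingertips were over the cup's mouth at about (390,162) in the scene picture, clear of the rim. Over the red pad the arm hid the tips, but the measured TCP was right and there was no contact force. In the last picture everything in view stands where it did, and the hand is raised; the clean cup is hidden behind the arm there.

```bash
python3 -c "
from cell import bot
print(bot.finish_job())"
```

```text
the job is handed in; nothing more can be done
None
```

I pointed at the blue tin, then the clean cup, then the red pad, about 2 cm above each for over two seconds, with no sign of contact, and handed the job in at about 25 s with the hand raised to 0.28 m; the arm hid the fingertips over the red pad and the clean cup in the last picture, so I checked the pad by tool position and force only.

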